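Set the creasing press's gauge spacer and hold its guard open

ROBOT

A 6-joint arm with a two-finger parallel gripper is mounted at the origin on the work surface. World frame = base frame: x ahead of the robot, y to its left, z up, the work surface at z = 0. Lengths are in mm, angles in degrees, forces in N, time in s.
With the tool pointing down it reaches from about 350 to 850 mm from the base axis. Payload 8.1 kg.
Tool frame: the origin (TCP) lies where the fingers leave the gripper's body, on its centre line; the fingertips stand 73 mm ahead of it and the grasp point (between the pads) lies 54 mm ahead of it; z points along the fingers, y is the line along which they close (so a half turn about z gives the same grasp; the last joint's range is limited). The gripper opens to 85 mm and grips with 20 to 120 N. Pads are 22 mm wide; open, the fingers measure 114 mm over their backs; the gripper's body (76 mm by 85 mm) begins 54 mm behind the grasp point. The pads swing forward as they close: fully open they stand 13 mm farther back than shut.
Start: joints at [-72.33, 7.471, 85.268, -0, 87.261, -4.893], TCP at [230.24, -554.072, 303.892] pointing down, gripper open.
Joint ranges: [-169.43, 169.43], [-51.17, 129.36], [1.28, 143.12], [-76.62, 256.62], [0, 156.53], [-152.29, 152.29]. Speed limits (degrees/s): [136.94, 136.94, 159.86, 180, 180, 180].

INTERFACE

Orientations are given as [roll, pitch, yaw] about the fixed x, y, z axes, in that order (R = Rz(yaw) Ry(pitch) Rx(roll)).
In Python, from bench import sense, optics, r gives the robot as it stands.
- The arm moves only by the tool servo_tool, never from a script. Its argument "plan" is a list that holds one entry, the list of rows, each a list of 5 numbers: the shift along the world's x, y, z in m, then the turn about the world's z in degrees, then the finger opening in m, from 0 to 0.0854. A call has 1 to 10 rows; each row shifts and turns the commanded pose from where the row before left it; what a row does not reach is not made up. A row lasts 1/10 s, in which the tool goes at most 50 mm and 8.59 degrees, less where a joint would pass 70% of its speed; a pose out of reach is approached as far as the arm can. A call is refused whole if a number of a shift passes 0.05 or a number of a turn 8.59, either way. A call with a gripper value outside its range is refused whole. The fingers move at their own pace and stop on an object; "force" is the grip in N (left out, the last holds). Time passes only in rows, so rows that do not move let the fingers close. It gives the time, the measured TCP pose, the force, the opening and the grip force at its end, in the units of the state.
- sense(): the state, without advancing time (a new reading comes with each control period).
- optics.snapshot(name): name is "scene" or "top"; returns a dict with "frame" (384x512x3 uint8, blue, green, red), "fx", "fy", "cx", "cy" (pixels), "cam_to_world" (4x4, takes a point from camera to world coordinates). Camera axes: x right, y down, z forward; pixel columns grow to the right and rows downward; lengths in mm; the calibration is good to about 2 mm. A picture is of the moment at which its call begins. There is no depth.
- r.hand_in(): hands the job in; it is judged then, once.
The state is a dict: "time": time; "joint_pos": joint angles; "qd": joint speeds; "joint_efforts": joint torques, N m; "tool_pos": TCP position; "tcp_rot": TCP orientation; "ft_force": force on the tool from outside, world axes, zero at the start; "wrist_torque": the same for the moment, N m; "finger_gap": finger opening in mm; "grip_force": force on a finger pad.
Only numpy, scipy, OpenCV 4.12 (cv2) and the standard library are available. Lean on these libraries where they do the work, as an engineer would, in place of code of your own. Each camera call takes 0.05 s, during which the arm holds its last target. There are 200 camera calls.

TASK

Three aluminium spacer sleeves of different heights stand on the kraft board; with the press's guard still shut, slip the medium-height one right down over the gauge post beside the press and let go of it. Then lift the spring-closed guard by its front bar until it stands 50 degrees open, and hold it steady there with the gripper so that a colleague can lay in a blank: finish while still holding the guard. Leave the other two spacers and everything else on the table where they are.

Things in the scene. Friction and masses are not known exactly. Their poses are not given: they have to be found in the camera images.
- press: grey creasing press, fixed, 275 mm deep (x), 200 mm wide (y), cheeks 86 mm high, rear housing 120 mm high. Origin on the table under the middle of the guarded bed; x points to its rear (hinge) side, y to its left, z up; may be turned a little about z. On its right (-y) a dark gauge shelf, 40 mm high, 120 mm deep, reaching 95 mm out, carries the gauge post
- post_foot (a point): centre of the foot of the upright steel gauge post, on the gauge shelf's top (40 mm above the table); the post is 14 mm in diameter, 42 mm high, tip chamfered. It stands 50 mm in front of (-x) and 160 mm to the right of (-y) the press's origin, 65 mm clear of the guard's side edge
- guard (a joint): opening angle of the guard: 0 shut (level over the bed), grows as its front edge is lifted; 50 degrees = 0.873; stop at 1.7. Dark steel frame with a clear pane, 170 mm from hinge to front edge, 190 mm wide, 8 mm thick, 0.35 kg. Gravity and a hinge spring shut it: lifting at the bar takes about 2 to 4 N and it falls shut when let go
- guard_hinge (a point): middle of the guard's hinge line, 92 mm above the table; the hinge line runs along the press's y axis along the bed's rear side
- guard_bar (a point): middle of the guard's round steel pull bar, 12 mm in diameter and 110 mm long, parallel to the hinge line; it is carried on two arms 39 mm in front of the guard's front edge and lies 215 mm from the hinge line in the guard's plane (92 mm above the table when shut), free below for 90 mm
- spacer_medium: the medium spacer: plain aluminium sleeve 34 mm tall, 38 mm outside and 20 mm bore, about 75 g, standing upright on the kraft board (board 3 mm thick); origin at the centre of its underside, z along its bore
- spacer_short: look-alike sleeve 22 mm tall, same 38 mm outside and 20 mm bore; origin at the centre of its underside. Stays where it is
- spacer_tall: look-alike sleeve 46 mm tall, same 38 mm outside and 20 mm bore; origin at the centre of its underside. Stays where it is
- glue_tub: white glue tub, 36 mm in diameter, 40 mm high, on a corner of the kraft board; origin under its centre. Stays
- tape_roll: roll of kraft tape lying flat, 90 mm in diameter, 24 mm high. Stays
- glue_brush: brush lying on the table, left. Stays
- divider_tray: purple open tray with dividers, 120 x 200 x 90 mm, left. Stays
- mallet: hammer lying on the table, right. Stays
- greyboard_pack: block of cut greyboard 140 x 100 x 50 mm, back right. Stays

How it is judged (in metres and radians):
On the way, in this order (a step that is already met when the one before it is completed fails the run):
1. the medium spacer sits right down on the gauge post, let go, with the guard still shut (horizontal distance between spacer_medium and post_foot below 0.006 m and z of spacer_medium in the frame of press between 0.036 and 0.044 m and angle between spacer_medium's own z axis and vertical below 0.1 rad and contact force between the fingers and spacer_medium below 0.2 N and value of joint guard below 0.12 rad), for 0.2 s.
2. the guard is lifted to about 50 degrees by the gripper (value of joint guard between 0.753 and 0.993 rad and contact force between the fingers and guard above 0.5 N), for 0.2 s.
At the end, for the whole second after the job is handed in: the gripper's fingers still carry the guard (over 0.5 N), steady (under 0.06 rad/s) at 50 degrees +/- 7 (0.753 to 0.993 rad), while the medium spacer stands upright on the gauge post, underside within 4 mm of the shelf and within 6 mm of the post's centre, not touched by the fingers (all of step 2 and horizontal distance between spacer_medium and post_foot below 0.006 m and z of spacer_medium in the frame of press between 0.036 and 0.044 m and angle between spacer_medium's own z axis and vertical below 0.1 rad and contact force between the fingers and spacer_medium below 0.2 N and velocity of joint guard between -0.06 and 0.06 rad/s); the arm keeps its last pose, push and grip.
It fails at once if another spacer moved more than 30 mm from its place (distance of any of spacer_short, spacer_tall from where it was at the start of the episode above 0.03 m).
It fails at once if another thing on the table moved more than 50 mm from its place (distance of any of glue_tub, tape_roll, glue_brush, divider_tray, mallet, greyboard_pack from where it was at the start of the episode above 0.05 m).
It also fails if it takes over 48 s, if anything falls off the work surface, if the arm or the gripper's body presses on something with over 40 N, if the wrist force passes 120 N, or if a joint passes its speed limit or range.

## Working session

There is one attempt and no reset: what is moved stays moved. The work goes in short steps, Python scripts to look and compute and a tool call to move; the robot and the scene stay as the last step left them, time stands still between calls to the robot, and variables do not carry over. Pictures are saved under pics/ and viewed, at most 10 in all, crops included, and the job is handed in when it is done.

Besides the shell and the picture viewer there is one more tool, called after ">>>" by a JSON object that holds its "name" and its "arguments". servo_tool: Moves the arm, as the interface text tells. Its arguments: {"type":"object","properties":{"plan":{"type":"array"},"force":{"type":"number"}},"required":["plan"]}

```bash
mkdir -p pics; cat > h.py <<'E'
import numpy as np, cv2
from bench import sense, optics, r
def ray(s,u,v,z):
    T=np.array(s["cam_to_world"]);d=T[:3,:3]@np.array([(u-s["cx"])/s["fx"],(v-s["cy"])/s["fy"],1]);o=T[:3,3]
    return o+d*(z-o[2])/d[2]
def proj(s,p):
    T=np.linalg.inv(np.array(s["cam_to_world"]));q=T[:3,:3]@np.array(p,float)+T[:3,3]
    return np.array([q[0]/q[2]*s["fx"]+s["cx"],q[1]/q[2]*s["fy"]+s["cy"]])
E
python3 - <<'E'
from h import *
import pickle
S={}
for n in("scene","top"):
    s=S[n]=optics.snapshot(n);cv2.imwrite(f"pics/{n}0.png",cv2.resize(s["frame"],(800,600),interpolation=cv2.INTER_CUBIC))
    print(n,np.round(s["cam_to_world"],3).tolist(),s["fx"],s["cx"],s["cy"])
pickle.dump(S,open("s0.pkl","wb"));print(sense())
E
```

```text
scene [[0.795, 0.389, -0.466, 1174.254], [0.607, -0.491, 0.625, -970.525], [0.014, -0.78, -0.626, 1014.396], [0.0, 0.0, 0.0, 1.0]] 449.4375983917729 254.63123133580189 191.59098367106867
top [[-0.025, -0.999, 0.04, 431.438], [-1.0, 0.025, -0.009, -63.519], [0.008, -0.04, -0.999, 1610.797], [0.0, 0.0, 0.0, 1.0]] 400.29428099837264 253.53023928434106 189.7514261493978
{'time': 0.1, 'joint_pos': array([-7.23307615e+01,  7.51202640e+00,  8.53231305e+01,  5.15149710e-04,
        8.72623045e+01, -4.89197707e+00]), 'qd': array([ 0.06759085, -0.06907765, -0.1249189 , -0.06189842,  0.06487686,
        0.00279911]), 'joint_efforts': array([ 1.62932389e-03, -5.70950139e+01, -5.01942158e+01, -3.18753041e-05,
        8.10801052e-03, -6.90482329e-05]), 'tool_pos': array([ 230.12081815, -553.70747458,  302.9353799 ]), 'tcp_rot': array([-1.79902937e+02, -8.82389980e-03,  2.25611830e+01]), 'ft_force': array([ 0.89223302, -0.02131767,  0.20147494]), 'wrist_torque': array([ 0.01704043, -0.05227627,  0.00676336]), 'grip_force': 0.0, 'finger_gap': 85.01317267072127}
```

View pics/scene0.png

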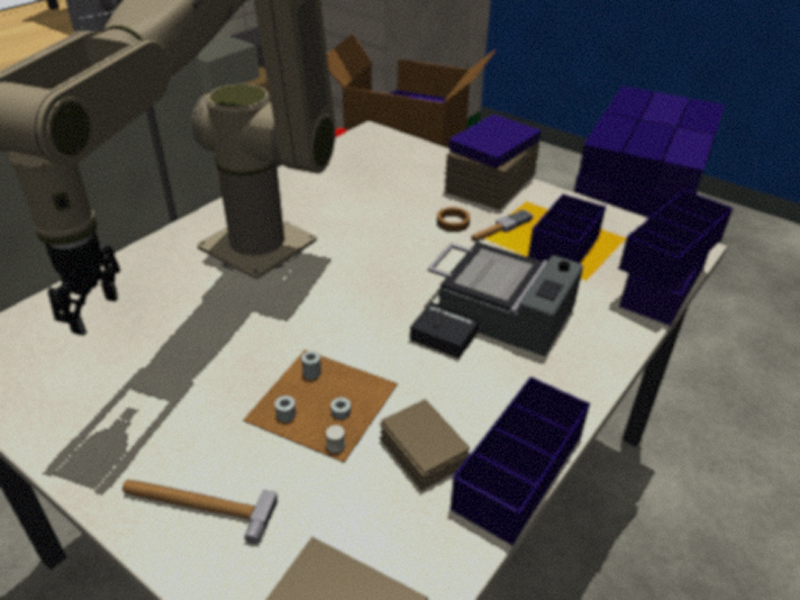

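View pics/top0.png

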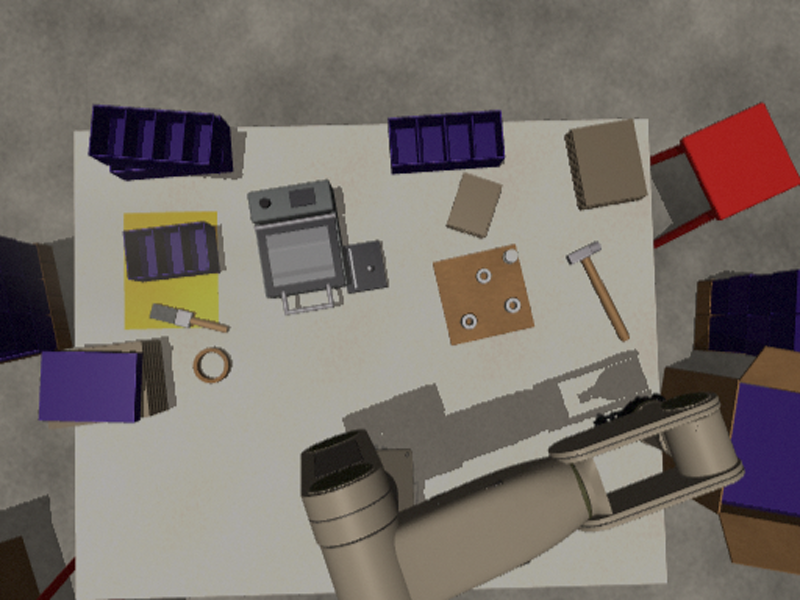

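The top picture shows spacers near (484,276), (513,305) and (469,321), the tub at (511,256), the post at (370,268) and the pull bar near (310,300). The scene picture shows the same spacers at (341,406), (285,407) and (311,362), the last of which is the tall one. I'll zoom in on both views.

```bash
python3 - <<'E'
from h import *
import pickle
S=pickle.load(open("s0.pkl","rb"))
t=S["top"]["frame"];c=S["scene"]["frame"]
f=lambda im,x,y,w,h,k:cv2.resize(im[y:y+h,x:x+w],(w*k,h*k),interpolation=cv2.INTER_NEAREST)
a=f(c,170,220,50,75,8)          # spacers scene
b=f(t,285,155,50,75,8)
cv2.imwrite("pics/sp.png",np.hstack([a,b]))
a=f(t,155,110,100,95,6); cv2.imwrite("pics/pt.png",a)
for n,(x0,y0,x1,y1) in {"top":(285,155,345,215),"scene":(170,220,230,295)}.items():
    g=cv2.cvtColor(S[n]["frame"],cv2.COLOR_BGR2HSV)[y0:y1,x0:x1]
    m=((g[...,1]<70)&(g[...,2]>90)).astype(np.uint8)
    k,l,st,ce=cv2.connectedComponentsWithStats(m)
    for i in range(1,k):
        if st[i,4]>15: print(n,st[i]+[x0,y0,0,0,0],ce[i]+[x0,y0])
E
```

```text
top [285 155  60  60 923] [326.30769231 172.74972914]
top [305 172  10  10  60] [309.23333333 176.26666667]
top [324 191   9   9  57] [327.96491228 194.8245614 ]
top [296 201   9  10  61] [300.06557377 205.45901639]
scene [170 220  60  32 886] [195.28893905 228.19525959]
scene [176 253  13  11 100] [181.82 257.97]
scene [212 254  13  11  95] [217.72631579 258.91578947]
scene [209 272  12  10  98] [214.21428571 276.7244898 ]
scene [170 275  47  20 477] [185.55136268 287.89098532]
scene [221 282   9  13  62] [226.43548387 289.98387097]
```

View pics/sp.png

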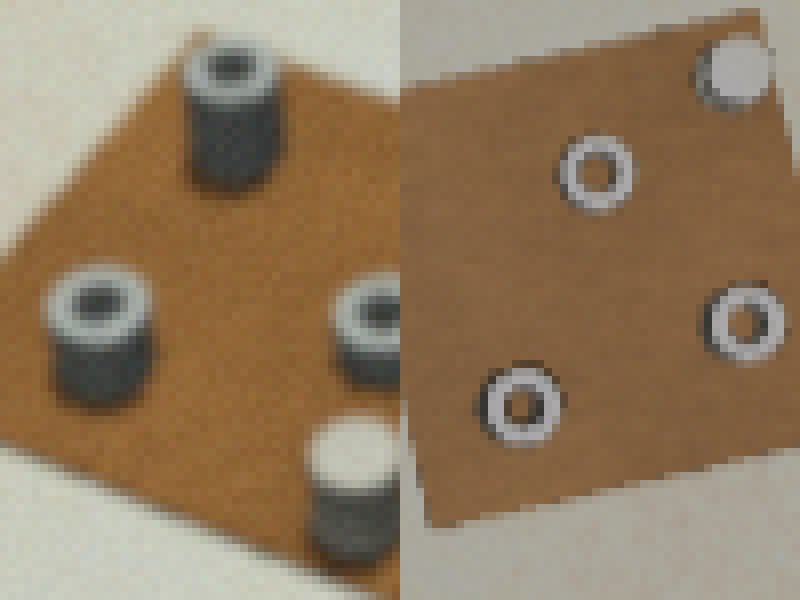

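View pics/pt.png

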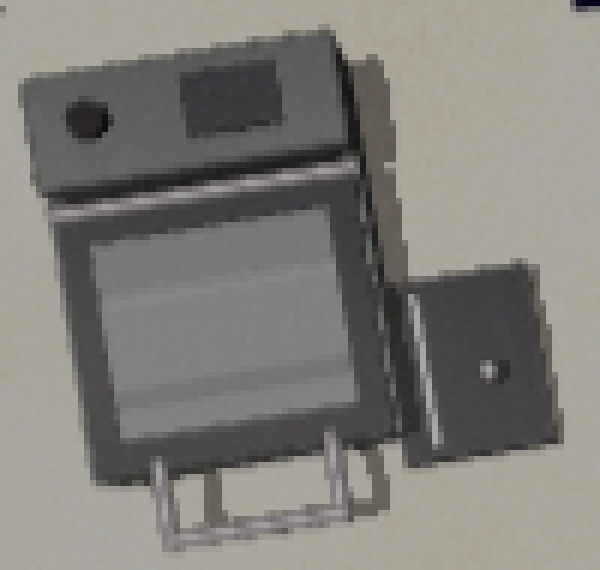

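The medium spacer is the left one in the scene crop: pixel (182,258) in the scene view, (328,195) in the top view. The right one is clearly shorter and the back one is tall. In the press crop the post tip is near (493,369), so top pixel (237,171.5), and the bar runs from (167,543) to (347,514). Next I'll work out positions.

```bash
python3 - <<'E'
from h import *
import pickle
S=pickle.load(open("s0.pkl","rb"));t=S["top"];c=S["scene"]
print("med top",ray(t,327.96,194.82,37),"scene",ray(c,181.8,258,37))
print("tall",ray(t,300.07,205.46,49),"short",ray(t,309.2,176.3,25), "short sc",ray(c,217.7,258.9,25))
p=lambda u,v:(155-.5+u/6,110-.5+v/6)
P={k:ray(t,*p(*uv),z)[:2] for k,(uv,z) in dict(bl=((167,543),92),br=((347,514),92),hl=((50,214),97),hr=((358,165),97),fl=((97,485),96),post=((493,369),82)).items()}
print(P)
d=P["bl"]-P["br"];print("yaw bar",np.degrees(np.arctan2(-d[0],d[1])));d=P["hl"]-P["hr"];print("yaw hinge",np.degrees(np.arctan2(-d[0],d[1])))
bar=(P["bl"]+P["br"])/2
for y in (8,9,10):
    a=np.radians(y);X=np.array([np.cos(a),np.sin(a)]);Y=np.array([-X[1],X[0]])
    # hinge - bar=215 X ; hinge at origin + h X
    print(y,"post-bar in press",(P["post"]-bar)@X,(P["post"]-bar)@Y, "hinge-bar",((P["hl"]+P["hr"])/2-bar)@X)
u,v=np.round(proj(c,[*P["post"],82])).astype(int);print(u,v)
x0,y0=u-35,v-35
cv2.imwrite("pics/post_sc.png",cv2.resize(c["frame"][y0:y0+60,x0:x0+70],None,fx=8,fy=8,interpolation=cv2.INTER_NEAREST));print(x0,y0)
E
```

```text
med top [ 466.76582492 -370.5224836    37.        ] scene [ 467.74042651 -373.35142181   37.        ]
tall [ 427.71365213 -257.84888422   49.        ] short [ 542.50219434 -300.61373967   25.        ] short sc [ 544.95498138 -303.23804161   25.        ]
{'bl': array([459.75223836, 193.16290216]), 'br': array([475.21666298,  79.26306837]), 'hl': array([669.52057905, 262.40677372]), 'hr': array([696.04836906,  67.14988175]), 'fl': array([497.31952223, 235.85528462]), 'post': array([565.69208938, -14.80422604])}
yaw bar 7.731892045123372
yaw hinge 7.7368890189521515
8 post-bar in press 76.23435512850433 -163.2153838039834 hinge-bar 217.18026564939467
9 post-bar in press 73.37424305200453 -164.52099826066544 hinge-bar 217.11792689561418
10 post-bar in press 70.49178047027883 -165.7764980275266 hinge-bar 216.9894519180327
280 198
245 163
```

View pics/post_sc.png

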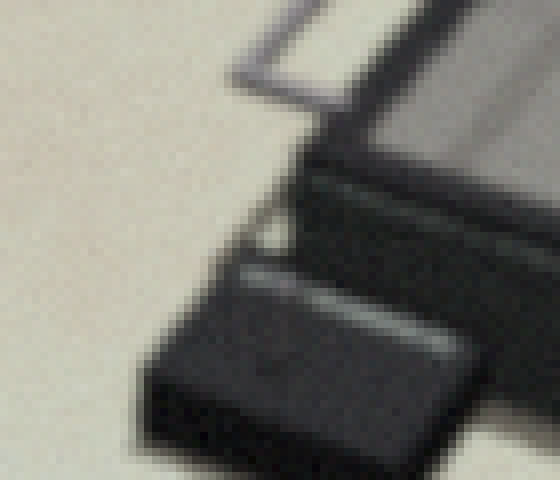

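```bash
python3 - <<'E'
from h import *
import pickle
S=pickle.load(open("s0.pkl","rb"));t=S["top"];c=S["scene"]
print(cv2.cvtColor(t["frame"],cv2.COLOR_BGR2GRAY)[166:178,230:245])
print(cv2.cvtColor(c["frame"],cv2.COLOR_BGR2GRAY)[200:215,268:288])
for u,v in((236.5,171),(237.5,171.5)):
  b=ray(t,u,v,82);print(b,proj(c,b),proj(c,[b[0],b[1],40]))
E
```

```text
[[ 67  67  69  67  67  66  67  66  67  68  67  66  65  65  65]
 [ 69  67  70  68  67  67  66  67  67  68  67  65  65  66  66]
 [ 71  68  69  67  68  68  68  68  66  70  68  65  65  65  70]
 [ 70  68  69  69  68  65  65  67  67  67  68  66  67  64  70]
 [ 68  69  69  69  68  93 117  65  51  52  68  68  67  67  70]
 [ 69  69  69  68  66 129 159 104  47  46  67  68  68  66  67]
 [ 71  67  69  70  67 101 143  86  49  45  67  68  67  67  68]
 [ 68  69  70  70  71  69  86  61  47  64  69  69  69  66  69]
 [ 71  72  71  71  69  68  67  65  65  70  72  71  69  64  69]
 [ 69  71  70  69  71  68  69  70  68  69  70  69  70  69  68]
 [ 73  70  70  70  71  69  71  68  72  68  69  71  69  67  69]
 [ 71  73  72  71  69  71  69  69  68  70  71  72  70  68  68]]
[[171 131  86  51  47  45  46  50  49  47  50  56  67  59  70  87 109 122
  117  98]
 [142  98  62  53  46  44  51  49  52  49  47  49  51  51  55  62  82 100
  105 113]
 [100  68  52  48  50  45  53  52  45  47  46  55  51  48  47  51  57  66
   74  88]
 [ 67  50  46  54  49  49  50  50  45  49  48  49  54  46  48  50  48  50
   50  61]
 [ 
[... 426 characters left out ...]
9  53  49  47  51  52  47  51  48  37  38  38  44  46  46  52  47  48
   48  50]
 [ 47  44  49  50  51  51  50  51  49  47  44  46  43  48  52  49  51  47
   46  52]
 [ 31  38  42  43  44  46  53  50  49  49  50  45  45  50  52  51  47  52
   49  50]
 [ 24  27  33  33  42  46  46  48  45  48  49  47  45  51  49  47  47  47
   51  50]
 [ 15  19  20  20  28  31  37  43  47  47  51  49  49  53  48  51  45  55
   52  50]
 [ 10  18  10  20  15  18  18  34  36  41  43  40  46  50  47  47  49  50
   48  45]]
[565.70775544 -14.16658206  82.        ] [280.20913392 197.98388866] [279.58022379 207.73822618]
[563.69512013 -17.94708252  82.        ] [279.03869794 198.31996182] [278.42983964 208.07769945]
```

>>> {"name": "servo_tool", "arguments": {"plan": [[[0.0263,0.0203,-0.0165,8.34,0.07],[0.0263,0.0203,-0.0165,8.34,0.07],[0.0263,0.0203,-0.0165,8.34,0.07],[0.0263,0.0203,-0.0165,8.34,0.07],[0.0263,0.0203,-0.0165,8.34,0.07],[0.0263,0.0203,-0.0165,8.34,0.07],[0.0263,0.0203,-0.0165,8.34,0.07],[0.0263,0.0203,-0.0165,8.34,0.07],[0.0263,0.0203,-0.0165,8.34,0.07],[0,0,0,0,0.07]]], "force": 30}}

```text
time: 1.1
tool_pos: [468.1, -367.3, 151.8]
tcp_rot: [-179.9, -0.3, 98.1]
ft_force: [-0.5, 0.2, -0.3]
finger_gap: 70.5
grip_force: 0.0
```

>>> {"name": "servo_tool", "arguments": {"plan": [[[0,0,-0.015,0,0.07],[0,0,-0.015,0,0.07],[0,0,-0.015,0,0.07],[0,0,0,0,0.07],[0,0,0,0,0.07]]]}}

```text
time: 1.6
tool_pos: [466.1, -371.6, 109.6]
tcp_rot: [-179.9, -0.1, 97.5]
ft_force: [-0.4, 0.3, 0.2]
finger_gap: 69.8
grip_force: 0.0
```

```bash
python3 - <<'E'
from h import *
s=sense();print(s["tool_pos"],s["tcp_rot"])
E
```

```text
[ 466.06694504 -371.58781291  109.58137785] [-1.79940817e+02 -6.99975700e-02  9.75391732e+01]
```

>>> {"name": "servo_tool", "arguments": {"plan": [[[0.001,0,-0.015,0,0.07],[0,0,-0.015,0,0.07],[0,0,0,0,0.07],[0,0,0,0,0.03],[0,0,0,0,0.03],[0,0,0,0,0.03],[0,0,0,0,0.03],[0,0,0,0,0.03],[0,0,0,0,0.03],[0,0,0,0,0.03]]], "force": 40}}

```text
time: 2.6
tool_pos: [468.3, -371.7, 81.1]
tcp_rot: [180.0, 0.1, 97.6]
ft_force: [1.4, 1.3, 5.4]
finger_gap: 35.7
grip_force: 40.5
```

>>> {"name": "servo_tool", "arguments": {"plan": [[[0,0,0.02,0,0.03],[0,0,0.03,0,0.03],[0,0,0.03,0,0.03],[0,0,0.03,0,0.03],[0,0,0.02,0,0.03],[0,0,0,0,0.03],[0,0,0,0,0.03]]]}}

```text
time: 3.3
tool_pos: [467.8, -371.3, 209.8]
tcp_rot: [-180.0, -0.0, 97.6]
ft_force: [0.2, 0.8, -1.0]
finger_gap: 36.3
grip_force: 40.2
```

```bash
python3 - <<'E'
from h import *
st=sense();s=optics.snapshot("scene");p=st["tool_pos"];print(p,st["finger_gap"],st["ft_force"])
u,v=proj(s,p-[0,0,60]).astype(int);x0,y0=u-25,v-30;print(x0,y0)
cv2.imwrite("pics/g1.png",cv2.resize(s["frame"][y0:y0+60,x0:x0+60],None,fx=10,fy=10,interpolation=cv2.INTER_NEAREST))
for z in(-40,-50,-60,-70,-80):print(z,proj(s,p+[0,0,z])-[x0,y0])
E
```

```text
[ 467.77762182 -371.25158689  209.7765151 ] 36.26109744713165 [ 0.20423713  0.80255456 -0.97309036]
153 199
-40 [25.1213503 25.2947956]
-50 [25.45694139 27.95776936]
-60 [25.78915799 30.59396597]
-70 [26.11805075 33.20378729]
-80 [26.44366929 35.78762718]
```

View pics/g1.png

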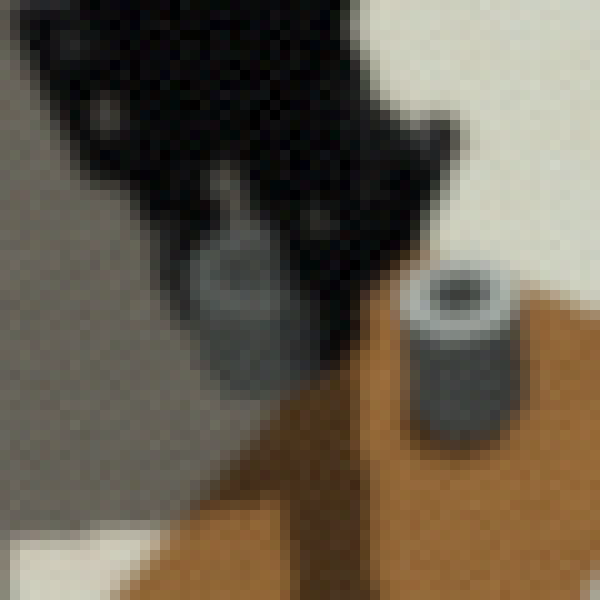

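The spacer hangs upright in the fingers, with its bore near crop (24,27). I'll carry it over to the post.

>>> {"name": "servo_tool", "arguments": {"plan": [[[0.0098,0.0358,0,0,0.03],[0.0098,0.0358,0,0,0.03],[0.0098,0.0358,0,0,0.03],[0.0098,0.0358,0,0,0.03],[0.0098,0.0358,0,0,0.03],[0.0098,0.0358,0,0,0.03],[0.0098,0.0358,0,0,0.03],[0.0098,0.0358,0,0,0.03],[0.0098,0.0358,0,0,0.03],[0.0098,0.0358,0,0,0.03]]]}}

```text
time: 4.35
tool_pos: [564.9, -11.7, 207.9]
tcp_rot: [-179.8, -0.1, 97.6]
ft_force: [0.3, -0.3, -0.8]
finger_gap: 36.1
grip_force: 40.2
```

>>> {"name": "servo_tool", "arguments": {"plan": [[[0,0,-0.015,0,0.03],[0,0,-0.015,0,0.03],[0,0,0,0,0.03],[0,0,0,0,0.03],[0,0,0,0,0.03]]]}}

```text
time: 4.85
tool_pos: [565.9, -14.4, 180.5]
tcp_rot: [-180.0, 0.0, 97.5]
ft_force: [-0.5, -0.7, 0.4]
finger_gap: 35.8
grip_force: 40.2
```

```bash
python3 - <<'E'
from h import *
st=sense();s=optics.snapshot("scene");p=st["tool_pos"];print(p,st["tcp_rot"],st["finger_gap"],st["ft_force"])
u,v=proj(s,p-[0,0,80]).astype(int);x0,y0=u-30,v-30;print(x0,y0)
cv2.imwrite("pics/g2.png",cv2.resize(s["frame"][y0:y0+60,x0:x0+60],None,fx=10,fy=10,interpolation=cv2.INTER_NEAREST))
for z in(-44,-78):print(z,proj(s,p+[0,0,z])-[x0,y0])
for z in(82,40):print(z,proj(s,[565.3,-13.6,z])-[x0,y0])
E
```

```text
[565.90664638 -14.42677824 180.49111307] [-1.79998696e+02  5.47814493e-03  9.75354167e+01] 35.76933302686964 [-0.50763151 -0.65336049  0.36622614]
250 163
-44 [31.06431789 21.85754383]
-78 [30.52885898 30.16044648]
82 [30.20565603 34.84762182]
40 [29.57703659 44.60080272]
```

View pics/g2.png

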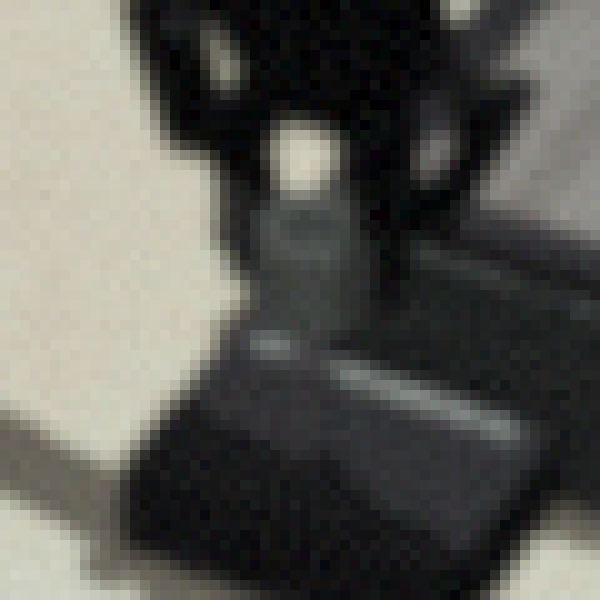

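The spacer hangs over the shelf near crop (31,26), and the post's tip hides part of the bright seam at about (31.5,35). They line up to within about 1–2 px, so I'll lower slowly and watch the force.

>>> {"name": "servo_tool", "arguments": {"plan": [[[0,0.0005,-0.01,0,0.03],[0,0,-0.006,0,0.03],[0,0,-0.004,0,0.03],[0,0,-0.003,0,0.03],[0,0,-0.003,0,0.03],[0,0,0,0,0.03],[0,0,0,0,0.03]]]}}

```text
time: 5.6
tool_pos: [566.0, -12.8, 154.5]
tcp_rot: [180.0, 0.0, 97.6]
ft_force: [-0.2, 0.1, -1.7]
finger_gap: 36.2
grip_force: 40.2
```

>>> {"name": "servo_tool", "arguments": {"plan": [[[0,0,-0.004,0,0.03],[0,0,-0.005,0,0.03],[0,0,-0.005,0,0.03],[0,0,-0.005,0,0.03],[0,0,0,0,0.03],[0,0,0,0,0.03]]]}}

```text
time: 6.2
tool_pos: [565.8, -12.9, 135.1]
tcp_rot: [-180.0, -0.0, 97.6]
ft_force: [0.0, 0.9, -0.1]
finger_gap: 36.2
grip_force: 40.2
```

>>> {"name": "servo_tool", "arguments": {"plan": [[[0,0,-0.005,0,0.03],[0,0,-0.005,0,0.03],[0,0,-0.004,0,0.03],[0,0,-0.002,0,0.03],[0,0,0,0,0.03],[0,0,0,0,0.03]]]}}

```text
time: 6.8
tool_pos: [566.0, -12.9, 119.4]
tcp_rot: [-180.0, -0.0, 97.6]
ft_force: [0.5, -0.7, 0.1]
finger_gap: 35.8
grip_force: 40.2
```

>>> {"name": "servo_tool", "arguments": {"plan": [[[0,0,-0.001,0,0.03],[0,0,-0.001,0,0.03],[0,0,0,0,0.03],[0,0,0,0,0.05],[0,0,0,0,0.06],[0,0,0,0,0.06],[0,0,0,0,0.06],[0,0,0,0,0.06],[0,0,0,0,0.06],[0,0,0,0,0.06]]]}}

```text
time: 7.8
tool_pos: [565.9, -12.9, 117.3]
tcp_rot: [-180.0, -0.0, 97.6]
ft_force: [-0.1, 0.3, -0.6]
finger_gap: 59.7
grip_force: 0.0
```

>>> {"name": "servo_tool", "arguments": {"plan": [[[0,0,0.01,0,0.06],[0,0,0.02,0,0.06],[0,0,0.03,0,0.06],[0,0,0.03,0,0.06],[0,0,0.03,0,0.06],[-0.04,0,0.03,0,0.06],[-0.05,0.03,0,0,0.06],[-0.05,0.04,0,0,0.06],[0,0.04,0,0,0.06],[0,0.04,0,0,0.06]]]}}

```text
time: 8.8
tool_pos: [442.9, 125.0, 268.6]
tcp_rot: [179.9, -0.0, 97.6]
ft_force: [1.1, -0.3, -0.4]
finger_gap: 60.2
grip_force: 0.0
```

```bash
python3 - <<'E'
from h import *
st=sense();print(st["tool_pos"],st["finger_gap"],st["ft_force"])
c=optics.snapshot("scene");t=optics.snapshot("top")
f=lambda im,x,y,w,h,k:cv2.resize(im[y:y+h,x:x+w],(w*k,h*k),interpolation=cv2.INTER_NEAREST)
cv2.imwrite("pics/g3.png",np.hstack([f(c["frame"],250,150,66,96,6),f(t["frame"],190,130,66,96,6)]))
print(ray(t,236.1,171.2,74),proj(t,[565.3,-13.3,74]),proj(c,[565.3,-13.3,74]))
E
```

```text
[442.85868163 124.99643546 268.61132412] 60.231136886730994 [ 1.12389977 -0.26240408 -0.3582687 ]
[565.67669346 -12.35183304  74.        ] [236.34871323 171.29156454] [280.13654871 199.68620833]
```

View pics/g3.png

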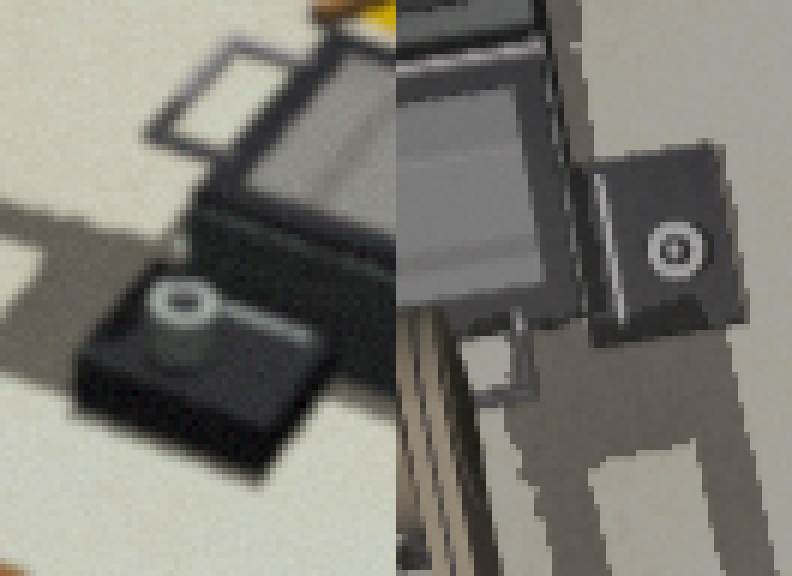

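The spacer sits right down on the post: its rim is centred on the post tip at right-crop (678,249). The guard is still shut, so I'll go to the bar next.

>>> {"name": "servo_tool", "arguments": {"plan": [[[0.0125,0.0055,0,0,0.034],[0.0125,0.0055,0,0,0.034],[0,0,-0.03,0,0.034],[0,0,-0.03,0,0.034],[0,0,0,0,0.034],[0,0,0,0,0.034]]]}}

```text
time: 9.5
tool_pos: [468.9, 134.7, 207.9]
tcp_rot: [-179.9, 0.0, 97.6]
ft_force: [0.5, -2.0, 1.1]
finger_gap: 34.2
grip_force: 0.0
```

>>> {"name": "servo_tool", "arguments": {"plan": [[[0,0,-0.015,0,0.034],[0,0,-0.015,0,0.034],[0,0,-0.015,0,0.034],[0,0,-0.015,0,0.034],[0,0,0,0,0.034],[0,0,0,0,0.034]]]}}

```text
time: 10.1
tool_pos: [469.4, 135.1, 148.1]
tcp_rot: [180.0, -0.0, 97.6]
ft_force: [0.0, -1.3, -0.3]
finger_gap: 34.0
grip_force: 0.0
```

>>> {"name": "servo_tool", "arguments": {"plan": [[[-0.001,0,0,0,0.0],[0,0,0,0,0.0],[0,0,0,0,0.0],[0,0,0,0,0.0],[0,0,0,0,0.0],[0,0,0,0,0.0],[0,0,0,0,0.0],[0,0,0,0,0.0]]], "force": 30}}

```text
time: 10.9
tool_pos: [468.7, 135.2, 147.9]
tcp_rot: [179.9, -0.0, 97.6]
ft_force: [5.0, 0.9, 1.7]
finger_gap: 10.9
grip_force: 29.4
```

The bar is gripped (gap about 11 mm, 29 N). Now I'll lift it along its arc, in two halves.

>>> {"name": "servo_tool", "arguments": {"plan": [[[0.0002,0,0.0094,0,0],[0.0006,0.0001,0.0093,0,0],[0.001,0.0001,0.0094,0,0],[0.0015,0.0002,0.0092,0,0],[0.0018,0.0002,0.0092,0,0],[0.0022,0.0003,0.0091,0,0],[0.0026,0.0004,0.009,0,0],[0.003,0.0004,0.0089,0,0],[0.0033,0.0005,0.0088,0,0],[0.0037,0.0005,0.0086,0,0]]]}}

```text
time: 11.9
tool_pos: [487.6, 137.8, 237.0]
tcp_rot: [-179.9, -0.0, 97.6]
ft_force: [8.3, 2.8, -8.1]
finger_gap: 10.5
grip_force: 29.6
```

>>> {"name": "servo_tool", "arguments": {"plan": [[[0.0041,0.0006,0.0085,0,0],[0.0045,0.0006,0.0081,0,0],[0.0048,0.0006,0.008,0,0],[0.0052,0.0007,0.0078,0,0],[0.0055,0.0008,0.0075,0,0],[0.0058,0.0008,0.0074,0,0],[0.0062,0.0008,0.007,0,0],[0.0064,0.0009,0.0068,0,0],[0.0067,0.0009,0.0065,0,0],[0.007,0.0009,0.0062,0,0]]]}}

```text
time: 12.9
tool_pos: [542.7, 145.7, 313.7]
tcp_rot: [-179.8, -0.0, 97.7]
ft_force: [-13.5, -0.4, 10.2]
finger_gap: 10.8
grip_force: 30.0
```

>>> {"name": "servo_tool", "arguments": {"plan": [[[0,0,0,0,0],[0,0,0,0,0],[0,0,0,0,0],[0,0,0,0,0],[0,0,0,0,0]]]}}

```text
time: 13.4
tool_pos: [542.8, 145.7, 313.9]
tcp_rot: [-179.8, -0.0, 97.7]
ft_force: [-14.8, 0.4, 12.2]
finger_gap: 10.6
grip_force: 30.6
```

```bash
python3 - <<'E'
from h import *
st=sense();print(st["tool_pos"],st["finger_gap"],st["ft_force"])
c=optics.snapshot("scene");t=optics.snapshot("top")
f=lambda im,x,y,w,h,k:cv2.resize(im[y:y+h,x:x+w],(w*k,h*k),interpolation=cv2.INTER_NEAREST)
cv2.imwrite("pics/g4.png",np.hstack([f(c["frame"],240,110,76,110,5),f(t["frame"],170,110,76,110,5)]))
for T in(40,50,60):
  a=np.radians(T);b=np.array([467.5+.991*215*(1-np.cos(a)),136+.134*215*(1-np.cos(a)),92+215*np.sin(a)]);print(T,b,proj(c,b+[-7.4,55,0]),proj(c,b+[7.4,-55,0]))
E
```

```text
[542.80817415 145.679706   313.91936727] 10.632839904860942 [-14.82269697   0.38237535  12.15396118]
40 [517.34774073 142.74025959 230.19933608] [304.45351216 126.87930574] [290.06718483 141.97294684]
50 [543.60945794 146.29128896 256.69955527] [312.3261747  122.08980805] [298.08883855 137.21092639]
60 [574.0325     150.405      278.19546181] [321.50085542 118.79838929] [307.50386014 134.01210919]
```

View pics/g4.png

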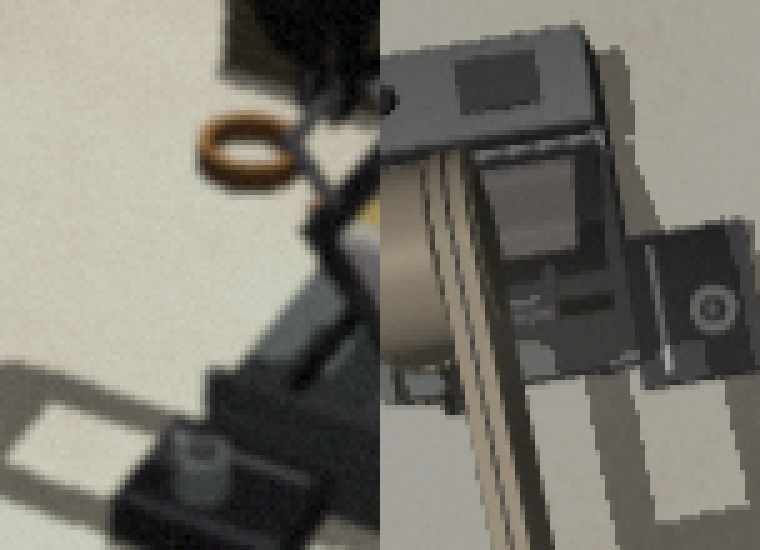

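The bar's near end is at scene (298.4,138), against (298.1,137.2) predicted for 50°, and the spacer is still on the post. I'll ease off the small radial preload, let it settle and hand in.

>>> {"name": "servo_tool", "arguments": {"plan": [[[-0.0006,0,0.0007,0,0],[0,0,0,0,0],[0,0,0,0,0],[0,0,0,0,0],[0,0,0,0,0],[0,0,0,0,0],[0,0,0,0,0],[0,0,0,0,0]]]}}

```text
time: 14.3
tool_pos: [542.6, 145.6, 313.8]
tcp_rot: [-179.9, -0.0, 97.6]
ft_force: [-9.8, 1.8, 5.9]
finger_gap: 10.7
grip_force: 30.0
```

```bash
python3 - <<'E'
from h import *
s=sense();print(s["tool_pos"],s["ft_force"],s["grip_force"],s["finger_gap"],abs(s["qd"]).max())
print(r.hand_in())
E
```

```text
[542.55782713 145.64708084 313.82301721] [-9.79491812  1.83924544  5.8857311 ] 29.9636372923851 10.71097252937748 0.05470890765187056
the job is handed in; nothing more can be done
None
```

The job is handed in at about 14 s, with no verdict shown: the last pictures show the medium spacer down on the gauge post, and the gripper is holding the guard steady at about 50°.

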